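# Cover the test kiln and hold the temperature probe in its hole

## Robot

A 6-joint arm with a two-finger parallel gripper is mounted at the origin on the work surface. World frame = base frame: x ahead of the robot, y to its left, z up, the work surface at z = 0. Lengths are in m, angles in rad, forces in N, time in s.
With the tool pointing down it reaches from about 0.275 to 0.775 m from the base axis. Payload 14.6 kg.
Tool frame: the origin (TCP) lies midway between the tips of the shut fingers; the grasp point (between the pads) lies 19 mm behind it; x points along the fingers, y is the direction in which the jaws open and shut, and the axes are right-handed (so a half turn about x gives the same grasp; the last joint's range is limited). The gripper opens to 85 mm and grips with 20 to 120 N. Pads are 22 mm wide; open, the fingers measure 114 mm over their backs; the gripper's body (76 mm by 85 mm) begins 54 mm behind the grasp point. The pads swing forward as they close: fully open they stand 13 mm farther back than shut.
Start: joints at [1.156, 0.263, -0.048, 1.259, 0, 1.415], TCP at [0.135, 0.507, 0.231] pointing down, gripper open.
Joint ranges: [-2.65, 2.65], [-0.89, 1.7], [-1.18, 1.37], [-2.13, 2.11], [-1.35, 1.29], [-3.14, 3.14]. Speed limits (rad/s): [1.89, 1.89, 2.57, 2.79, 3.14, 3.14].

## Interface

Orientations are given as a unit quaternion [x, y, z, w].
In Python, from workcell import r, imaging gives the robot as it stands.
- The arm moves only by the tool apply_moves, never from a script. Its arguments are lists of equal length, an entry for each row: "dr": the turn, a rotation vector about the world's x, y, z in rad, a list of three; "linear": the shift along the world's x, y, z in units of 25 mm (1.0 is 25 mm), a list of three; "jaw": the closure in counts, from 0 (fully open) to 255 (shut). A call has 1 to 8 rows; each row is the pose to reach, as a shift and turn from the pose commanded when the call began; what a row does not reach only later rows make up. A row lasts 1/8 s, in which the tool goes at most 62.5 mm and 10.7 degrees, less where a joint would pass 70% of its speed; a pose out of reach is approached as far as the arm can. A call with a gripper value outside its range is refused whole. The fingers move at their own pace and stop on an object; "squeeze" is the grip in N (left out, the last holds). Time passes only in rows, so rows that repeat a pose let the fingers close. It gives the time, the measured TCP pose, the force and the opening at its end, in the units of the state.
- r.state(): the state, without advancing time (a new reading comes with each control period).
- imaging.get_image(name): name is "scene" or "side" or "wrist"; returns a dict with "img" (420x560x3 uint8, red, green, blue), "K" (3x3 intrinsics, pixels), "rvec" (rotation vector, rad) and "tvec" (3), from world to camera coordinates, as OpenCV has them; the wrist camera has in their place "tool_from_camera" (4x4, takes a point from camera to tool coordinates, whose origin is the TCP and whose axes are the tool frame's). Camera axes: x right, y down, z forward; pixel columns grow to the right and rows downward; lengths in m; the calibration is good to about 2 mm. The wrist camera is an equidistant fisheye: a pixel r from the principal point sees the ray r / f radians off the axis. A picture is of the moment at which its call begins: read the wrist's pose just before it. There is no depth.
- r.close_job(): hands the job in, once; it reports no verdict.
The state is a dict: "t": time; "q": joint angles; "joint_velocities": joint speeds; "joint_torque": joint torques, N m; "tcp_pos": TCP position; "tcp_rot": TCP orientation; "contact_force": force on the tool from outside, world axes, zero at the start; "ft_torque": the same for the moment, N m; "finger_gap": finger opening in m.
Only numpy, scipy, OpenCV 4.12 (cv2) and the standard library are available. Lean on these libraries where they do the work, as an engineer would, in place of code of your own. Each camera call takes 0.05 s, during which the arm holds its last target.

## Task

Close the small test kiln: take just the top cover off the stack and set it down gently (do not drop it) over the kiln's loading slot, centred and lined up with it. Then lift the probe out of its stand and lower its rod through the hole in that cover, without ever touching the cover or the kiln with it, until the tip is about 40 mm below the cover's underside; finish while still holding the probe there, upright, still and centred in the hole. Leave the other covers, the post and ring on the kiln, and the cup, jar and wooden rib where they are.

Things in the scene. Friction and masses are not known exactly. Their poses are not given: they have to be found in the camera images.
- kiln: bench test kiln, fixed: square box 190 x 190 mm, 120 mm tall, steel sides, pale firebrick top, with a low control box (120 mm wide, 80 mm tall) standing 42 mm out of its +x side. Origin: centre of its underside. Hollow below the slot, chamber floor 30 mm above the table.
- slot (a point): centre of the kiln's loading slot, at the level of the kiln's flat top (120 mm above the table). The slot is 90 mm long along this frame's x and 34 mm wide along y; z is up.
- board: wooden ware board, fixed, 260 (x) x 150 (y) x 12 mm thick, carrying the stack of covers and a cup. Origin: centre of its underside, on the table.
- cover_top: uppermost of three equal pale fired-clay kiln covers stacked on the board: flat plate 130 (x) x 56 (y) x 16 mm thick, with one round 24 mm hole straight through its centre. Weighs about 0.2 kg. Origin: centre of its underside, on the hole's axis; z up.
- cover_mid: the same kind of cover, the middle one of the stack. Leave it.
- cover_low: the same kind of cover, the lowest of the stack. Leave it.
- stand: fixed wooden block 75 x 75 mm, 115 mm tall, with an upright 18 mm hole through its middle in which the probe hangs. Origin: centre of its underside, on the table.
- probe: cordless temperature probe: grey head 34 (x) x 26 (y) x 50 mm tall, and below it a white straight rod 10 mm in diameter and 100 mm long, on the head's axis. About 0.09 kg. At the start it stands upright with the head's underside on the stand's top and the rod in the stand's hole. Origin: centre of the head's underside, where the rod begins; z up, away from the rod.
- probe_tip (a point): lower end of the probe's rod, on its axis, 100 mm below the probe's origin.
- cup: clay cup, 60 mm wide and 60 mm tall, loose, on the board beside the stack (about 110 to 150 mm from the covers' centre). Origin: centre of its underside. Leave it.
- post: kiln post, pale cylinder 25 mm in diameter and 30 mm tall, loose, on a corner of the kiln's top. Origin: centre of its underside. Leave it.
- jar: closed glaze jar 60 mm wide, 75 mm tall, loose, on the table on the robot's side of the stand. Origin: centre of its underside. Leave it.
- ring: small clay firing ring, 30 mm outside, 16 mm inside, 14 mm tall, loose, flat on the corner of the kiln's top that is diagonally opposite the post. Origin: centre of its underside. Leave it.
- rib: flat dark wooden shaping rib 100 x 50 x 8 mm thick lying on the table beyond the stand, loose. Origin: centre of its underside. Leave it.
Things that resemble listed ones, but are neither listed nor needed, are in the scene too. What is shaped like the cover_top but green is not meant.

How it is judged:
By the outcome, as a careful person would: the job done as asked, in the order asked, and still so for the second after the job is handed in, while the arm keeps its last pose, push and grip.
It also fails if it takes over 51 s, if anything falls off the work surface, if the arm or the gripper's body presses on something with over 40 N, if the wrist force passes 120 N, or if a joint passes its speed limit or range.

## Working session

There is one attempt and no reset: what is moved stays moved. The work goes in short steps, Python scripts to look and compute and a tool call to move; the robot and the scene stay as the last step left them, time stands still between calls to the robot, and variables do not carry over. Pictures are saved under pics/ and viewed, and the job is handed in when it is done.

Besides the shell and the picture viewer there is one more tool, called after ">>>" as a command line: name --argument value ..., lists and objects as JSON in quotes. apply_moves: Moves the arm, as the interface text tells. Its arguments: {"type":"object","properties":{"dr":{"type":"array"},"linear":{"type":"array"},"jaw":{"type":"array"},"squeeze":{"type":"number"}},"required":["dr","linear","jaw"]}

```bash
ls; mkdir -p pics; python3 - <<'E'
from workcell import r, imaging
import cv2, json, pickle
s=r.state(); print({k:s[k] for k in s})
D={}
for n in ["scene","side","wrist"]:
    d=imaging.get_image(n); D[n]=d
    cv2.imwrite(f"pics/{n}0.png",d["img"][:,:,::-1])
    print(n,{k:(v.tolist() if hasattr(v,'tolist') else v) for k,v in d.items() if k!="img"})
D['state']=s
pickle.dump(D,open("d0.pkl","wb"))
E
```

```text
pics
{'t': 0.0, 'q': array([ 1.15572084e+00,  2.63547999e-01, -4.89111573e-02,  1.25942356e+00,
        2.84652986e-05,  1.41549598e+00]), 'joint_velocities': array([-0.00130209,  0.00056397,  0.0018712 , -0.00082863,  0.00095249,
        0.00112845]), 'joint_torque': array([-2.05926684e-03, -6.37606430e+01,  3.84561682e+01,  1.34871667e-02,
       -2.27382029e-04, -5.51604415e-07]), 'tcp_pos': array([0.13474049, 0.50713622, 0.23082157]), 'tcp_rot': array([ 0.09122059,  0.70126806, -0.09195209,  0.70103262]), 'contact_force': array([-0.5272367 ,  0.43319403, -0.29256233]), 'ft_torque': array([-0.03132847, -0.0507076 ,  0.04208434]), 'finger_gap': 0.08568006513792965}
scene {'K': [[403.0162740313796, 0.0, 283.1189936332729], [0.0, 403.0162740313796, 212.0613853827467], [0.0, 0.0, 1.0]], 'rvec': [1.4761039442115478, 1.8136285731303454, -0.9367323580374105], 'tvec': [0.1811815449950311, -0.15051698640476227, 1.4683007234087087]}
side {'K': [[442.89885941663994, 0.0, 278.7965211985937], [0.0, 442.89885941663994, 215.16230124949325], [0.0, 0.0, 1.0]], 'rvec': [2.1521761071197982, -0.05170512141841969, 0.05195407198370167], 'tvec': [-0.5061893010210929, 0.03234451274990173, 1.3193563821424166]}
wrist {'K': [[325.19226210127806, 0.0, 283.069427020227], [0.0, 325.19226210127806, 207.694519201149], [0.0, 0.0, 1.0]], 'tool_from_camera': [[-0.0011933588663950198, -0.30320553107578696, 0.9529244365738903, -0.14258280191722347], [0.9999990430618179, 0.0003050583512134742, 0.0013493757264073385, -0.0002288221289732384], [-0.0006998357411986578, 0.9529251349735994, 0.303204876882749, -0.07781183672695362], [0.0, 0.0, 0.0, 1.0]]}
```

View pics/scene0.png

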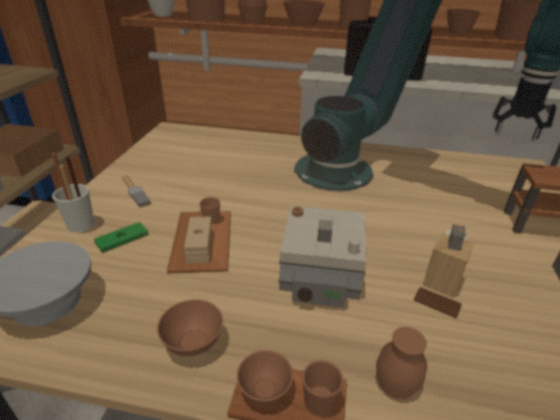

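View pics/side0.png

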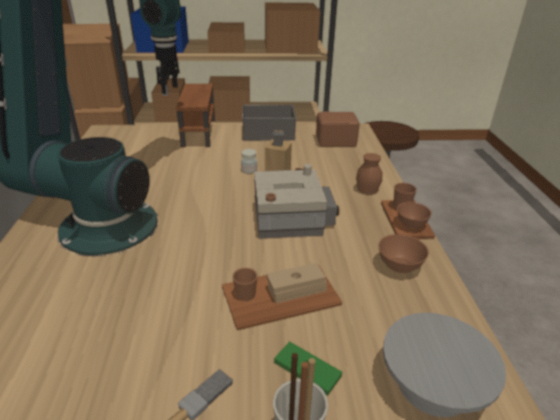

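View pics/wrist0.png

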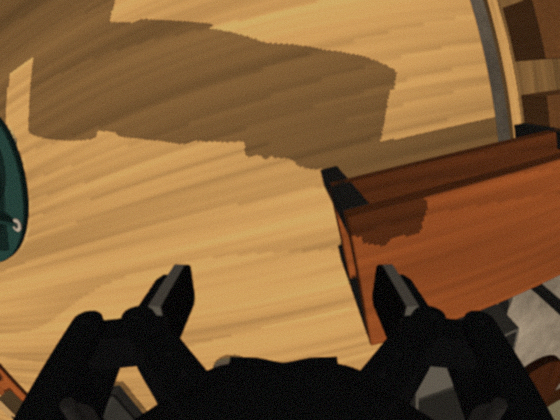

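The scene view shows the stack on its board at (200,238), the kiln at (325,245) with its slot near (325,231), and the probe in its stand at (455,240). A green lookalike is at (121,237). I'll enlarge these in both views.

```bash
cat > h.py <<'E'
import cv2, numpy as np, pickle
from scipy.spatial.transform import Rotation as R
def cam(d):
    Rm=cv2.Rodrigues(np.array(d["rvec"],float))[0]; t=np.array(d["tvec"],float); return np.array(d["K"]),Rm,t
def plane(d,uv,z):
    K,Rm,t=cam(d); uv=np.atleast_2d(np.array(uv,float))
    c=-Rm.T@t
    ray=(Rm.T@np.linalg.inv(K)@np.c_[uv,np.ones(len(uv))].T).T
    return c+ray*((z-c[2])/ray[:,2])[:,None]
def proj(d,P):
    K,Rm,t=cam(d); p=(Rm@np.atleast_2d(np.array(P,float)).T).T+t; p=p@K.T; return p[:,:2]/p[:,2:]
def crop(img,x0,y0,x1,y1,name,s=6):
    c=cv2.resize(img[y0:y1,x0:x1,::-1],None,fx=s,fy=s,interpolation=cv2.INTER_CUBIC); cv2.imwrite(name,c)
def wrist_ray(d,s,uv):
    K=np.array(d["K"]); T=np.array(d["tool_from_camera"]); uv=np.atleast_2d(np.array(uv,float))
    v=(uv-K[:2,2])/K[0,0]; th=np.linalg.norm(v,axis=1); sc=np.where(th>1e-9,np.sin(th)/np.maximum(th,1e-9),1)
    ray=np.c_[v*sc[:,None],np.cos(th)]
    Rt=R.from_quat(s["tcp_rot"]).as_matrix(); p=np.array(s["tcp_pos"])
    return p+Rt@T[:3,3],(Rt@T[:3,:3]@ray.T).T
def wplane(d,s,uv,z):
    c,ray=wrist_ray(d,s,uv); return c+ray*((z-c[2])/ray[:,2])[:,None]
def wproj(d,s,P):
    K=np.array(d["K"]); T=np.array(d["tool_from_camera"]); Rt=R.from_quat(s["tcp_rot"]).as_matrix(); p=np.array(s["tcp_pos"])
    q=(np.atleast_2d(P)-p)@Rt; q=(q-T[:3,3])@T[:3,:3]
    rr=np.linalg.norm(q[:,:2],axis=1); th=np.arctan2(rr,q[:,2]); return K[:2,2]+q[:,:2]/np.maximum(rr,1e-9)[:,None]*th[:,None]*K[0,0]
E
python3 - <<'E'
from h import *
D=pickle.load(open("d0.pkl","rb"))
a=D['scene']['img'];b=D['side']['img']
def mk(im,x0,y0,w=92,h=70,s=8):
    return im
crop(a,160,185,260,285,"pics/a.png",4);crop(a,265,195,385,315,"pics/b.png",4);crop(a,400,215,490,325,"pics/c.png",4)
crop(b,210,250,350,330,"pics/e.png",4);crop(b,230,120,360,250,"pics/f.png",4)
def cat(fs,name):
    ims=[cv2.imread(f) for f in fs];h=max(i.shape[0] for i in ims)
    ims=[cv2.copyMakeBorder(i,0,h-i.shape[0],0,4,cv2.BORDER_CONSTANT) for i in ims]
    o=np.hstack(ims);print(name,o.shape);cv2.imwrite(name,o)
E
```

```text
(no output)
```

View pics/a.png

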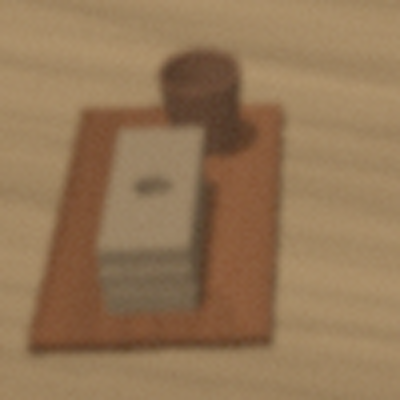

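View pics/b.png

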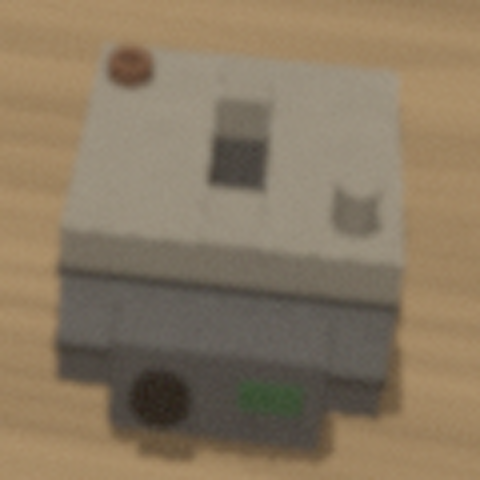

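View pics/c.png

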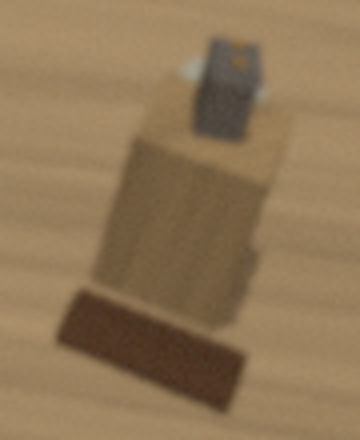

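View pics/e.png

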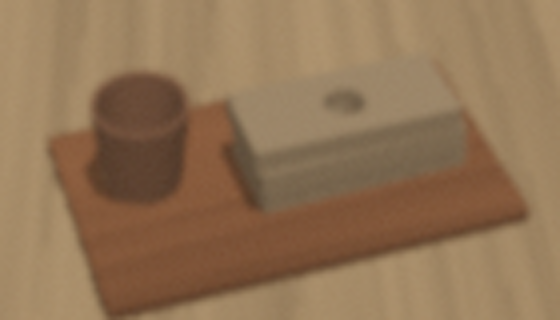

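View pics/f.png

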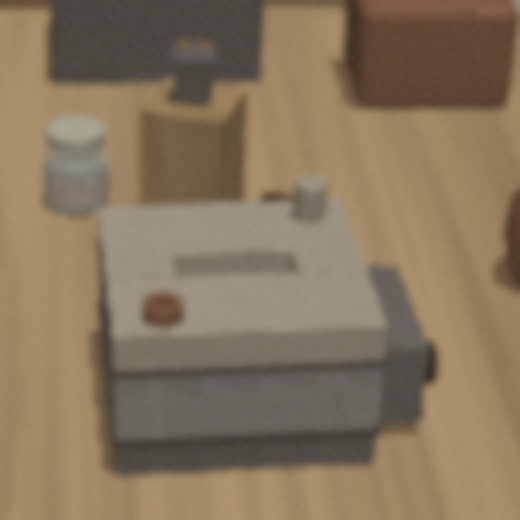

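```bash
python3 - <<'E'
from h import *
np.set_printoptions(precision=4,suppress=True)
D=pickle.load(open("d0.pkl","rb"))
print(R.from_quat(D['state']['tcp_rot']).as_matrix())
A=D['scene'];B=D['side']
f=lambda pts,o:np.array(pts)/4.+np.array(o)
P=lambda d,pts,o,z:print(plane(d,f(pts,o),z))
print("cover corners scene, hole");P(A,[(120,127),(204,128),(193,250),(100,248),(153,185)],(160,185),.06)
print("cover side");P(B,[(228,98),(432,56),(463,108),(262,152),(345,101)],(210,250),.06)
print("board scene");P(A,[(82,107),(285,107),(270,345),(30,350)],(160,185),.012)
print("slot scene");P(A,[(218,100),(272,100),(265,190),(210,187)],(265,195),.12)
print("slot side");P(B,[(174,257),(292,252),(299,270),(176,275)],(230,120),.12)
print("kiln top scene");P(A,[(105,45),(400,73),(400,263),(65,230)],(265,195),.12)
print("kiln top side");P(B,[(98,210),(340,202),(384,325),(112,335)],(230,120),.12)
print("head top scene");P(A,[(210,38),(260,42),(253,80),(203,72)],(400,215),.165)
print("head top side");P(B,[(177,42),(213,42),(216,62),(172,60)],(230,120),.165)
print("stand top scene");P(A,[(165,72),(293,118),(267,187),(135,137)],(400,215),.115)
print("ring, post");P(A,[(130,67)],(265,195),.134);P(A,[(358,210)],(265,195),.15)
E
```

```text
[[-0.0005  0.2569  0.9664]
 [-0.001   0.9664 -0.2569]
 [-1.     -0.0011 -0.0002]]
cover corners scene, hole
[[ 0.4709 -0.3543  0.06  ]
 [ 0.4592 -0.2983  0.06  ]
 [ 0.5856 -0.261   0.06  ]
 [ 0.5963 -0.3173  0.06  ]
 [ 0.5281 -0.3088  0.06  ]]
cover side
[[ 0.4603 -0.3049  0.06  ]
 [ 0.5876 -0.2704  0.06  ]
 [ 0.5998 -0.3191  0.06  ]
 [ 0.4782 -0.3526  0.06  ]
 [ 0.53   -0.3102  0.06  ]]
board scene
[[ 0.3891 -0.4222  0.012 ]
 [ 0.355  -0.2751  0.012 ]
 [ 0.608  -0.2072  0.012 ]
 [ 0.644  -0.3487  0.012 ]]
slot scene
[[ 0.492  -0.0004  0.12  ]
 [ 0.4844  0.0325  0.12  ]
 [ 0.5752  0.0366  0.12  ]
 [ 0.5795  0.0052  0.12  ]]
slot side
[[0.4909 0.0268 0.12  ]
 [0.5788 0.032  0.12  ]
 [0.5811 0.0051 0.12  ]
 [0.4911 0.0003 0.12  ]]
kiln top scene
[[ 0.4468 -0.0796  0.12  ]
 [ 0.436   0.11    0.12  ]
 [ 0.6228  0.1145  0.12  ]
 [ 0.6355 -0.0688  0.12  ]]
kiln top side
[[ 0.4359  0.1019  0.12  ]
 [ 0.6245  0.1106  0.12  ]
 [ 0.632  -0.073   0.12  ]
 [ 0.4434 -0.0805  0.12  ]]
head top scene
[[0.5054 0.3032 0.165 ]
 [0.503  0.3309 0.165 ]
 [0.5418 0.3206 0.165 ]
 [0.5403 0.2944 0.165 ]]
head top side
[[0.5071 0.3238 0.165 ]
 [0.5382 0.3234 0.165 ]
 [0.5379 0.2801 0.165 ]
 [0.501  0.285  0.165 ]]
stand top scene
[[0.4727 0.2943 0.115 ]
 [0.5027 0.3627 0.115 ]
 [0.5708 0.3364 0.115 ]
 [0.5416 0.2692 0.115 ]]
ring, post
[[ 0.4888 -0.0569  0.134 ]]
[[0.6199 0.088  0.15  ]]
```

Candidates for the cover: the pale stack at scene (200,235) and the green plate at (121,237). The stack's top plate fits, because it is pale, has the hole and sits on the board. The enlarged crop confirms it: the hole is at about (198,231), with two equal plates below. I'll move above it for a wrist view.

>>> apply_moves --dr '[[0,0,0.1],[0,0,0.2],[0,0,0.3],[0,0,0.4],[0,0,0.545],[0,0,0.545],[0,0,0.545],[0,0,0.545]]' --linear '[[1.2,-2.5,0],[2.4,-5,0],[3.6,-7.5,0],[4.8,-10,0],[6,-12.5,0],[7.2,-15,0],[8.4,-17.5,0],[9.6,-20,0]]' --jaw '[0,0,0,0,0,0,0,0]'

```text
t: 1.15
tcp_pos: [0.3419, 0.0769, 0.2314]
tcp_rot: [-0.101, 0.7, 0.101, 0.7]
contact_force: [1.2, 0.6, 0.2]
finger_gap: 0.0853
```

>>> apply_moves --dr '[[0,0,0],[0,0,0],[0,0,0],[0,0,0],[0,0,0],[0,0,0],[0,0,0],[0,0,0]]' --linear '[[1.2,-2.5,0],[2.4,-5,0],[3.6,-7.5,-0.5],[4.8,-10,-1],[6.15,-12.6,-2],[6.15,-12.6,-2],[6.15,-12.6,-2],[6.15,-12.6,-2]]' --jaw '[0,0,0,0,0,0,0,0]'

```text
t: 2.15
tcp_pos: [0.4949, -0.2359, 0.1811]
tcp_rot: [-0.1, 0.7, 0.101, 0.7]
contact_force: [-0.7, -0.2, -0.4]
finger_gap: 0.0854
```

```bash
cat > snap.py <<'E'
import sys
from workcell import r, imaging
from h import *
tag=sys.argv[1]; D={'state':r.state()}
for n in sys.argv[2:]:
    D[n]=imaging.get_image(n); cv2.imwrite(f"pics/{n}{tag}.png",D[n]["img"][:,:,::-1])
s=D['state']; pickle.dump(D,open(f"d{tag}.pkl","wb"))
print(s['t'],s['tcp_pos'].round(4),R.from_quat(s['tcp_rot']).as_matrix().round(4).tolist(),s['contact_force'].round(2),s['finger_gap'],s['q'].round(3))
E
python3 snap.py 1 wrist
```

```text
2.15 [ 0.4949 -0.2359  0.1811] [[-0.0007, -0.2813, 0.9596], [0.0006, 0.9596, 0.2813], [-1.0, 0.0008, -0.0005]] [-0.72 -0.18 -0.39] 0.0854355057773741 [-0.594  0.323 -0.099  1.15   0.    -0.879]
```

View pics/wrist1.png

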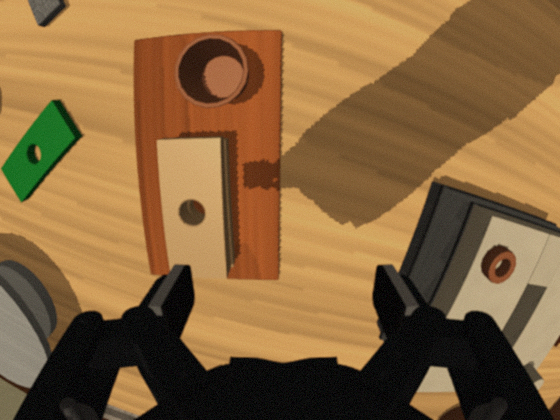

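The wrist view shows the pale stack at (192,205) with its hole at (192,212). The green plate is at (40,150), the cup at (212,70), and the kiln corner with the ring at (498,264). Locating the hole and centring over it.

```bash
python3 - <<'E'
from h import *
np.set_printoptions(precision=4,suppress=True)
D=pickle.load(open("d1.pkl","rb"))
p=wplane(D['wrist'],D['state'],[(192,212),(157,140),(221,138)],.06);print(p)
print(((p[0]-D['state']['tcp_pos'])/.025).round(2))
print(wplane(D['wrist'],D['state'],[(533,285),(548,290)],.12))
E
```

```text
[[ 0.527  -0.3095  0.06  ]
 [ 0.4729 -0.3537  0.06  ]
 [ 0.4576 -0.2995  0.06  ]]
[ 1.28 -2.94 -4.85]
[[0.4895 0.0083 0.12  ]
 [0.4907 0.037  0.12  ]]
```

>>> apply_moves --dr '[[0,0,0],[0,0,0],[0,0,0],[0,0,0]]' --linear '[[0.7,-1.5,-0.6],[1.28,-2.94,-1],[1.28,-2.94,-1],[1.28,-2.94,-1]]' --jaw '[0,0,0,0]'

```text
t: 2.7
tcp_pos: [0.5271, -0.3088, 0.1568]
tcp_rot: [-0.101, 0.7, 0.101, 0.7]
contact_force: [-1.0, -0.3, 1.0]
finger_gap: 0.0854
```

```bash
python3 snap.py 2 wrist; python3 - <<'E'
from h import *
np.set_printoptions(precision=4,suppress=True)
D=pickle.load(open("d2.pkl","rb"))
im=D['wrist']['img'];crop(im,190,90,380,290,"pics/w2c.png",3)
E
```

```text
2.7 [ 0.5271 -0.3088  0.1568] [[0.0001, -0.282, 0.9594], [0.0001, 0.9594, 0.282], [-1.0, 0.0, 0.0001]] [-0.97 -0.35  0.99] 0.08538824675844403 [-0.663  0.439  0.019  1.151  0.    -0.949]
```

View pics/w2c.png

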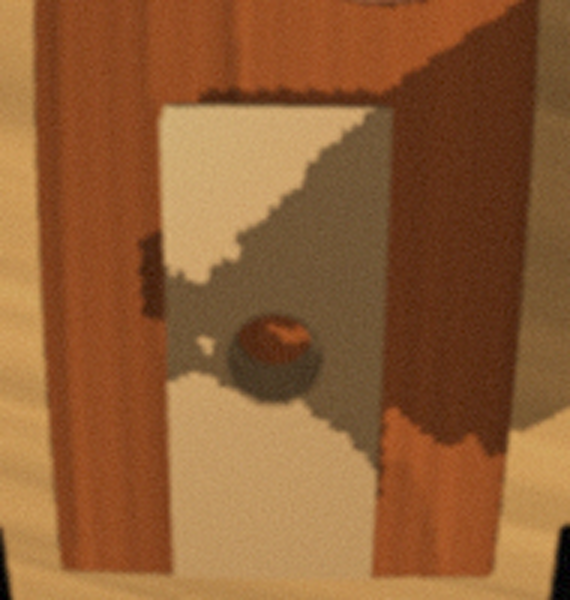

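```bash
python3 - <<'E'
from h import *
np.set_printoptions(precision=4,suppress=True)
D=pickle.load(open("d2.pkl","rb"));s=D['state']
px=np.array([(276,359),(160,106),(393,106),(373,576),(172,576)])/3+[190,90]
p=wplane(D['wrist'],s,px,.06);print(p, p[1:].mean(0))
e=(p[3]+p[4]-p[1]-p[2]);print("yaw",np.arctan2(e[1],e[0]), "tool z yaw",np.arctan2(.282,.9594), np.linalg.norm(p[1]-p[2]),np.linalg.norm(p[4]-p[1]))
Rt=R.from_quat(s['tcp_rot']).as_matrix();print("in tool",(p-s['tcp_pos'])@Rt)
E
```

```text
[[ 0.5273 -0.3093  0.06  ]
 [ 0.473  -0.3549  0.06  ]
 [ 0.4569 -0.3002  0.06  ]
 [ 0.5818 -0.2646  0.06  ]
 [ 0.598  -0.3194  0.06  ]] [ 0.5274 -0.3098  0.06  ]
yaw 0.2769272256955573 tool z yaw 0.2858821395823428 0.05691545148880492 0.12991176850203642
in tool [[ 0.0968 -0.0006  0.    ]
 [ 0.0968 -0.029  -0.0649]
 [ 0.0968  0.028  -0.0649]
 [ 0.0968  0.0269  0.0649]
 [ 0.0968 -0.0302  0.065 ]]
```

>>> apply_moves --dr '[[0,0,-0.009],[0,0,-0.009],[0,0,-0.009],[0,0,-0.009],[0,0,-0.009],[0,0,-0.009]]' --linear '[[0,-0.03,-1.5],[0,-0.03,-3],[0,-0.03,-4],[0,-0.03,-4.4],[0,-0.03,-4.4],[0,-0.03,-4.4]]' --jaw '[0,0,30,60,68,68]' --squeeze 25

```text
t: 3.5
tcp_pos: [0.5278, -0.3108, 0.0476]
tcp_rot: [-0.098, 0.7, 0.097, 0.701]
contact_force: [0.0, -0.1, 0.1]
finger_gap: 0.0627
```

```bash
python3 snap.py 3 wrist side; python3 - <<'E'
from h import *
D=pickle.load(open("d3.pkl","rb"))
crop(D['side']['img'],210,230,350,330,"pics/s3c.png",5)
E
```

```text
3.5 [ 0.5278 -0.3108  0.0476] [[0.0014, -0.2729, 0.962], [-0.0011, 0.962, 0.2729], [-1.0, -0.0014, 0.001]] [ 0.03 -0.08  0.14] 0.06273898947137037 [-0.665  0.516 -0.164  0.889  0.    -0.941]
```

View pics/wrist3.png

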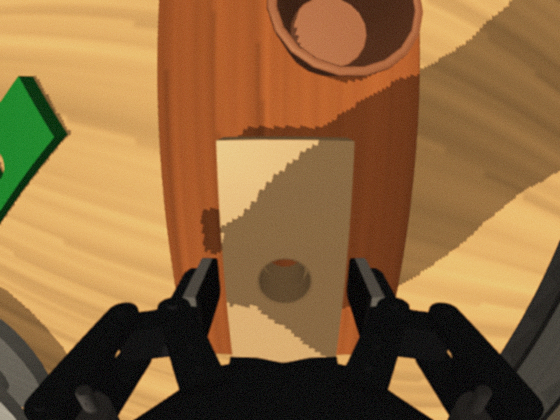

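View pics/s3c.png

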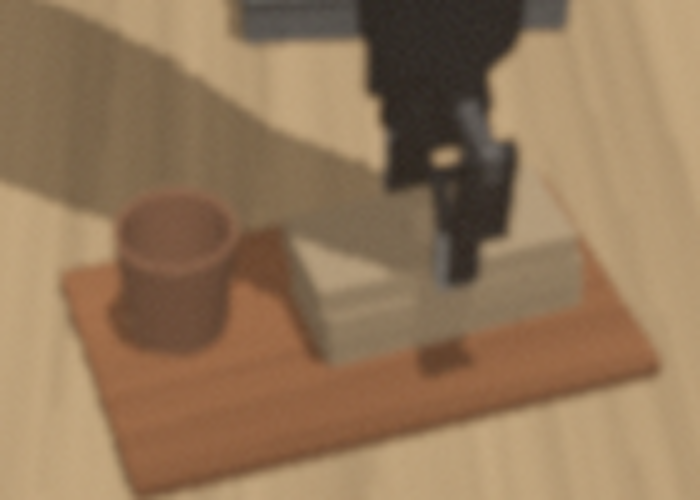

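```bash
python3 - <<'E'
from h import *
np.set_printoptions(precision=4,suppress=True)
D=pickle.load(open("d3.pkl","rb"));s=D['state']
Rt=R.from_quat(s['tcp_rot']).as_matrix()
for ty in (-.0314,-.046):
  for tx in (-.012,-.008,-.004,0,.004):
    print(ty,tx,[proj(D['side'],s['tcp_pos']+Rt@np.array([tx,ty,tz]))[0] for tz in(-.011,.011)])
px=[(284,281)]
print(wplane(D['wrist'],s,px,.06))
E
```

```text
-0.0314 -0.012 [array([295.7475, 285.0452]), array([304.5285, 283.0546])]
-0.0314 -0.008 [array([295.6842, 286.3314]), array([304.447 , 284.3373])]
-0.0314 -0.004 [array([295.6212, 287.6122]), array([304.3659, 285.6147])]
-0.0314 0 [array([295.5584, 288.8876]), array([304.2851, 286.8867])]
-0.0314 0.004 [array([295.4959, 290.1576]), array([304.2047, 288.1533])]
-0.046 -0.012 [array([298.0185, 289.1515]), array([306.8842, 287.1137])]
-0.046 -0.008 [array([297.9496, 290.4434]), array([306.7968, 288.4022])]
-0.046 -0.004 [array([297.881 , 291.7298]), array([306.7098, 289.6851])]
-0.046 0 [array([297.8127, 293.0107]), array([306.6231, 290.9626])]
-0.046 0.004 [array([297.7447, 294.286 ]), array([306.5368, 292.2347])]
[[ 0.5268 -0.3105  0.06  ]]
```

>>> apply_moves --dr '[[0,0,0],[0,0,0],[0,0,0],[0,0,0],[0,0,0],[0,0,0]]' --linear '[[-0.02,0.03,-0.1],[-0.02,0.03,-0.1],[-0.02,0.03,-0.1],[-0.02,0.03,-0.1],[-0.02,0.03,-0.1],[-0.02,0.03,-0.1]]' --jaw '[68,85,105,120,120,120]' --squeeze 40

```text
t: 4.35
tcp_pos: [0.5268, -0.3099, 0.0441]
tcp_rot: [-0.097, 0.7, 0.097, 0.7]
contact_force: [-1.7, -0.0, 5.5]
finger_gap: 0.0547
```

>>> apply_moves --dr '[[0,0,0],[0,0,0],[0,0,0],[0,0,0],[0,0,0],[0,0,0]]' --linear '[[0,0,0.1],[0,0,0.3],[0,0,0.6],[0,0,1],[0,0,1.2],[0,0,1.2]]' --jaw '[120,120,120,120,120,120]'

```text
t: 5.1
tcp_pos: [0.527, -0.31, 0.0743]
tcp_rot: [-0.098, 0.7, 0.097, 0.701]
contact_force: [-0.2, 0.5, -1.4]
finger_gap: 0.0546
```

```bash
python3 snap.py 4 wrist side; python3 - <<'E'
from h import *
D=pickle.load(open("d4.pkl","rb"))
crop(D['side']['img'],210,230,350,330,"pics/s4c.png",5)
E
```

```text
5.1 [ 0.527  -0.31    0.0743] [[0.0006, -0.2727, 0.9621], [-0.0005, 0.9621, 0.2727], [-1.0, -0.0007, 0.0005]] [-0.21  0.46 -1.37] 0.05460216351832643 [-0.665  0.493 -0.126  0.952  0.    -0.941]
```

View pics/wrist4.png

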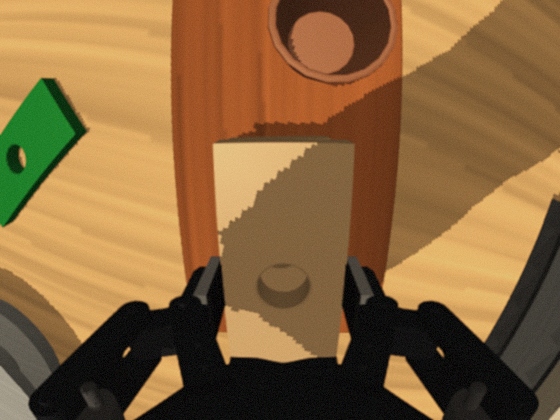

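View pics/s4c.png

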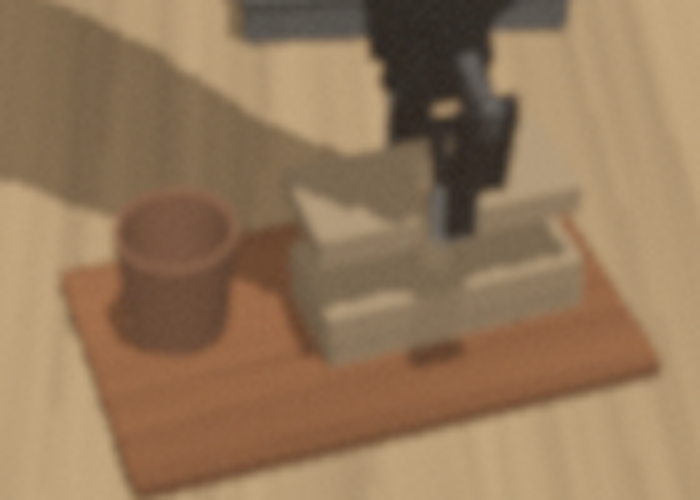

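Only the top cover came up; in the side crop the middle and low covers are still in place and the lifted one is level. Next I'll lift it and carry it beside the kiln to measure the slot.

>>> apply_moves --dr '[[0,0,0],[0,0,0],[0,0,-0.05],[0,0,-0.1],[0,0,-0.15],[0,0,-0.2],[0,0,-0.225],[0,0,-0.225]]' --linear '[[0,0,1],[0,0.4,2.5],[0.1,1.4,4],[0.2,2.8,5.5],[0.3,4.2,6.5],[0.3,5.6,7.2],[0.3,7,7.2],[0.3,7.7,7.2]]' --jaw '[120,120,120,120,120,120,120,120]'

```text
t: 6.2
tcp_pos: [0.5341, -0.1159, 0.2537]
tcp_rot: [-0.018, 0.707, 0.019, 0.707]
contact_force: [0.6, -0.2, -2.6]
finger_gap: 0.0547
```

>>> apply_moves --dr '[[0,0,0],[0,0,0],[0,0,0],[0,0,0]]' --linear '[[0,0.4,0],[0,0.6,0],[0,0.6,0],[0,0.6,0]]' --jaw '[120,120,120,120]'

```text
t: 6.7
tcp_pos: [0.5343, -0.1029, 0.2536]
tcp_rot: [-0.018, 0.707, 0.018, 0.707]
contact_force: [-0.0, -1.3, -2.3]
finger_gap: 0.0551
```

```bash
python3 snap.py 5 wrist
```

```text
6.7 [ 0.5343 -0.1029  0.2536] [[-0.0002, -0.0506, 0.9987], [-0.0, 0.9987, 0.0506], [-1.0, -0.0, -0.0002]] [-0.03 -1.32 -2.34] 0.055089196588480153 [-0.34   0.291  0.052  1.332 -0.    -0.391]
```

View pics/wrist5.png

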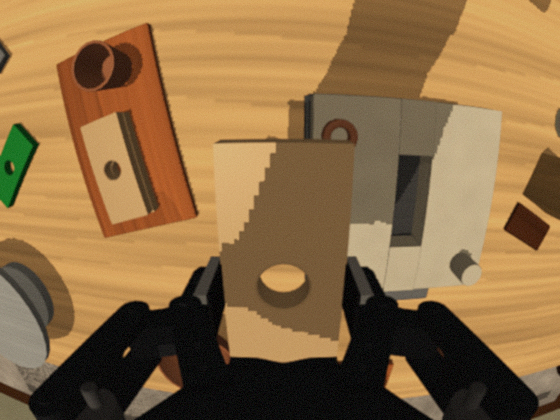

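```bash
python3 - <<'E'
from h import *
D=pickle.load(open("d5.pkl","rb"))
crop(D['wrist']['img'],370,130,460,270,"pics/w5c.png",4)
crop(D['wrist']['img'],210,130,360,365,"pics/w5d.png",2.5)
E
```

```text
(no output)
```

View pics/w5c.png

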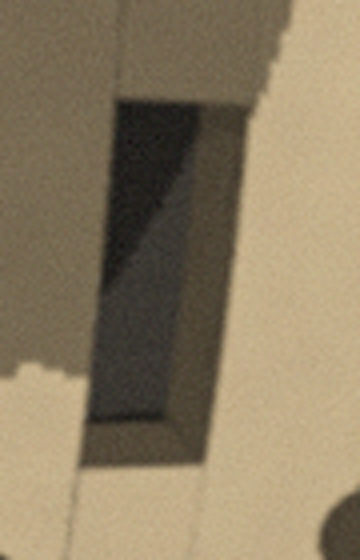

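View pics/w5d.png

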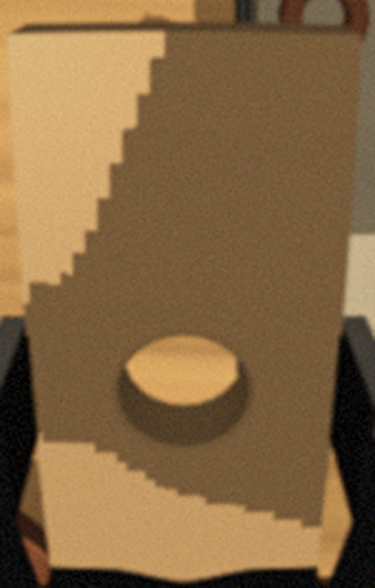

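```bash
python3 - <<'E'
from h import *
np.set_printoptions(precision=4,suppress=True)
D=pickle.load(open("d5.pkl","rb"));s=D['state'];w=D['wrist']
px=np.array([(118,101),(248,106),(206,463),(80,466)])/4+[370,130]
p=wplane(w,s,px,.12);print(p,p.mean(0))
e=p[3]+p[2]-p[0]-p[1];print("yaw",np.arctan2(e[1],e[0]),[np.linalg.norm(p[i]-p[i-1]) for i in range(4)])
z=s['tcp_pos'][2]+.016
px=np.array([(119,390),(249,390),(184,336),(184,445),(10,33),(358,35)])/2.5+[210,130]
h=wplane(w,s,px,z);Rt=R.from_quat(s['tcp_rot']).as_matrix();print(h,(h-s['tcp_pos'])@Rt)
E
```

```text
[[ 0.4901 -0.001   0.12  ]
 [ 0.4881  0.0319  0.12  ]
 [ 0.5771  0.0373  0.12  ]
 [ 0.5785  0.0032  0.12  ]] [0.5334 0.0179 0.12  ]
yaw 0.053983943284926214 [np.float64(0.08855378612383641), np.float64(0.032950088573145034), np.float64(0.08908686738744068), np.float64(0.03410691737657594)]
[[ 0.5346 -0.1144  0.2696]
 [ 0.5334 -0.0909  0.2696]
 [ 0.5228 -0.1032  0.2696]
 [ 0.5462 -0.102   0.2696]
 [ 0.4716 -0.1334  0.2696]
 [ 0.469  -0.0785  0.2696]] [[-0.016  -0.0115 -0.0003]
 [-0.016   0.0121 -0.0003]
 [-0.016   0.0003 -0.0115]
 [-0.016   0.0003  0.0119]
 [-0.016  -0.0272 -0.0642]
 [-0.016   0.0277 -0.064 ]]
```

>>> apply_moves --dr '[[0,0,0],[0,0,0.003],[0,0,0.003],[0,0,0.003],[0,0,0.003],[0,0,0.003],[0,0,0.003],[0,0,0.003]]' --linear '[[0,1,0],[0,2.5,0],[-0.04,4,-0.8],[-0.04,4.82,-2],[-0.04,4.82,-3.5],[-0.04,4.82,-4.2],[-0.04,4.82,-4.6],[-0.04,4.82,-4.6]]' --jaw '[120,120,120,120,120,120,120,120]'

```text
t: 7.75
tcp_pos: [0.5333, 0.0179, 0.1387]
tcp_rot: [-0.019, 0.707, 0.019, 0.707]
contact_force: [-0.3, -0.4, -1.6]
finger_gap: 0.0544
```

```bash
python3 snap.py 6 wrist scene; python3 - <<'E'
from h import *
D=pickle.load(open("d6.pkl","rb"))
crop(D['scene']['img'],265,175,385,295,"pics/s6c.png",5)
E
```

```text
7.75 [0.5333 0.0179 0.1387] [[-0.0004, -0.0538, 0.9986], [0.0, 0.9986, 0.0538], [-1.0, 0.0001, -0.0004]] [-0.26 -0.37 -1.61] 0.05436429489290733 [-0.119  0.323 -0.219  1.029 -0.    -0.173]
```

View pics/wrist6.png

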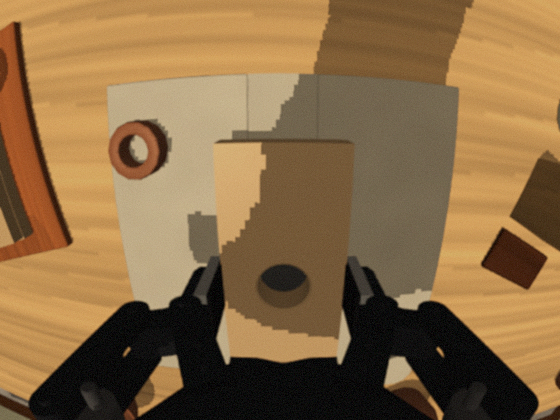

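View pics/s6c.png

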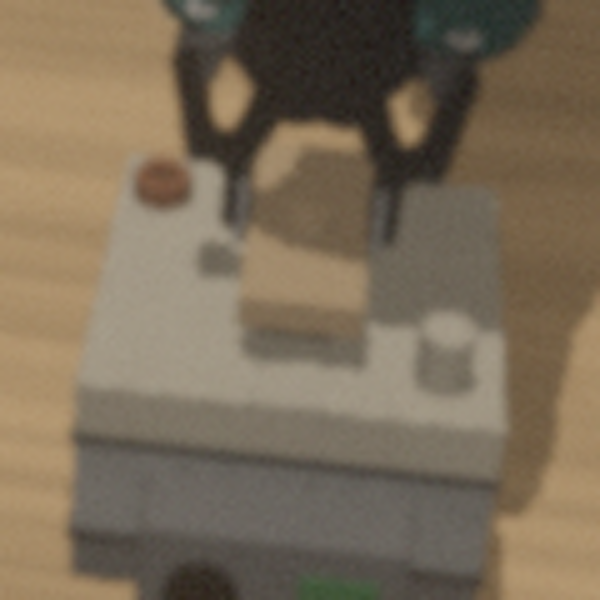

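The cover is centred between the brick seams at columns 248 and 318, and the post and ring are clear of it. Lowering slowly.

>>> apply_moves --dr '[[0,0,0],[0,0,0],[0,0,0],[0,0,0],[0,0,0],[0,0,0],[0,0,0],[0,0,0]]' --linear '[[0,0,-0.2],[0,0,-0.4],[0,0,-0.52],[0,0,-0.6],[0,0,-0.65],[0,0,-0.68],[0,0,-0.7],[0,0,-0.7]]' --jaw '[120,120,120,120,120,120,120,120]'

```text
t: 8.85
tcp_pos: [0.5333, 0.0182, 0.1213]
tcp_rot: [-0.019, 0.707, 0.019, 0.707]
contact_force: [-0.5, 0.3, -0.9]
finger_gap: 0.0549
```

>>> apply_moves --dr '[[0,0,0],[0,0,0],[0,0,0],[0,0,0]]' --linear '[[0,0,-0.02],[0,0,-0.04],[0,0,-0.06],[0,0,-0.06]]' --jaw '[120,120,120,120]'

```text
t: 9.35
tcp_pos: [0.5333, 0.0182, 0.1201]
tcp_rot: [-0.019, 0.707, 0.019, 0.707]
contact_force: [-1.1, 0.7, 4.6]
finger_gap: 0.055
```

>>> apply_moves --dr '[[0,0,0],[0,0,0],[0,0,0],[0,0,0],[0,0,0]]' --linear '[[0,0,0],[0,0,0],[0,0,0],[0,0,0],[0,0,0]]' --jaw '[86,78,66,50,50]'

```text
t: 9.98
tcp_pos: [0.5333, 0.0182, 0.1198]
tcp_rot: [-0.019, 0.707, 0.019, 0.707]
contact_force: [0.8, -0.3, -1.1]
finger_gap: 0.0687
```

>>> apply_moves --dr '[[0,0,0],[0,0,0],[0,0,0],[0,0,0],[0,0,0],[0,0,0]]' --linear '[[0,0,0.3],[0,0,0.8],[0,0,1.6],[0,0,2.6],[0,0,3.5],[0,0,3.5]]' --jaw '[50,50,50,50,50,50]'

```text
t: 10.72
tcp_pos: [0.5342, 0.0181, 0.2094]
tcp_rot: [-0.019, 0.706, 0.019, 0.708]
contact_force: [0.5, 0.5, -0.3]
finger_gap: 0.0687
```

```bash
python3 snap.py 7 wrist; python3 - <<'E'
from h import *
D=pickle.load(open("d7.pkl","rb"))
crop(D['wrist']['img'],150,50,420,320,"pics/w7c.png",2)
E
```

```text
10.725 [0.5342 0.0181 0.2094] [[0.0034, -0.0543, 0.9985], [-0.0004, 0.9985, 0.0543], [-1.0, -0.0006, 0.0034]] [ 0.52  0.48 -0.34] 0.06868636397466496 [-0.119  0.284 -0.078  1.205  0.    -0.173]
```

View pics/w7c.png

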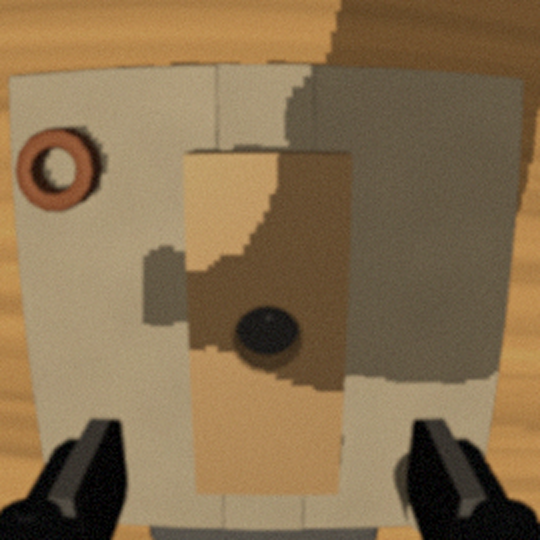

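```bash
python3 - <<'E'
from h import *
np.set_printoptions(precision=4,suppress=True)
D=pickle.load(open("d7.pkl","rb"));s=D['state'];w=D['wrist']
f=lambda a:np.array(a)/2+[150,50]
p=wplane(w,s,f([(185,153),(351,154),(341,494),(196,493)]),.136);print(p,p.mean(0))
e=p[3]+p[2]-p[0]-p[1];print("yaw",np.arctan2(e[1],e[0]))
hh=wplane(w,s,f([(235,338),(300,338),(268,306),(268,371)]),.136);print(hh,hh.mean(0))
k=wplane(w,s,f([(218,75),(315,75),(224,510),(303,510),(10,77),(523,80)]),.12);print(k)
E
```

```text
[[ 0.4705 -0.0122  0.136 ]
 [ 0.4678  0.0427  0.136 ]
 [ 0.5978  0.0513  0.136 ]
 [ 0.6004 -0.0059  0.136 ]] [0.5342 0.019  0.136 ]
yaw 0.05751893143952538
[[0.5343 0.0072 0.136 ]
 [0.5331 0.0301 0.136 ]
 [0.5219 0.0182 0.136 ]
 [0.5463 0.0195 0.136 ]] [0.5339 0.0188 0.136 ]
[[ 0.4433 -0.0036  0.12  ]
 [ 0.4414  0.0302  0.12  ]
 [ 0.6192  0.0048  0.12  ]
 [ 0.6173  0.0386  0.12  ]
 [ 0.4439 -0.0809  0.12  ]
 [ 0.4346  0.1073  0.12  ]]
```

The cover sits at (0.534, 0.019), about 1 mm from the measured slot centre and lined up with it. Next is the probe.

>>> apply_moves --dr '[[0,0,0],[0,0,-0.1],[0,0,-0.2],[0,0,-0.33],[0,0,-0.33],[0,0,-0.33],[0,0,-0.33],[0,0,-0.33]]' --linear '[[0,0.8,1],[-0.1,2.5,2],[-0.3,4.5,2.4],[-0.4,6.5,2.4],[-0.56,8.5,2.4],[-0.56,10,2.4],[-0.56,11,2.4],[-0.56,11.6,2.4]]' --jaw '[50,30,0,0,0,0,0,0]'

```text
t: 11.78
tcp_pos: [0.5189, 0.3092, 0.2665]
tcp_rot: [0.097, 0.701, -0.097, 0.7]
contact_force: [0.3, -0.5, 0.5]
finger_gap: 0.0856
```

>>> apply_moves --dr '[[0,0,0],[0,0,0]]' --linear '[[0,0,0],[0,0,0]]' --jaw '[0,0]'

```text
t: 12.02
tcp_pos: [0.5194, 0.3074, 0.2672]
tcp_rot: [0.097, 0.7, -0.098, 0.7]
contact_force: [-0.1, 0.0, -0.2]
finger_gap: 0.0855
```

```bash
python3 snap.py 8 wrist
```

```text
12.025 [0.5194 0.3074 0.2672] [[-0.0001, 0.2729, 0.962], [-0.0003, 0.962, -0.2729], [-1.0, -0.0003, -0.0001]] [-0.1   0.01 -0.17] 0.08554864496389944 [ 0.4    0.397  0.251  1.425 -0.     0.676]
```

View pics/wrist8.png

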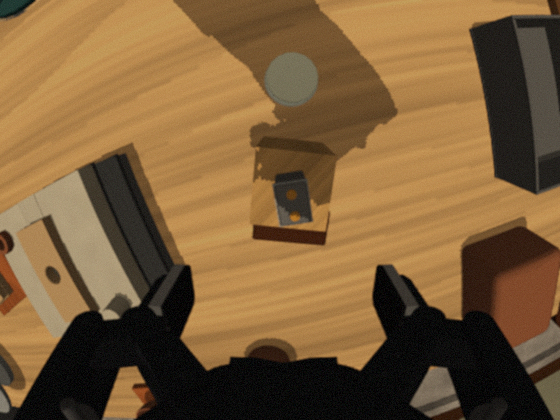

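```bash
python3 - <<'E'
from h import *
D=pickle.load(open("d8.pkl","rb"))
crop(D['wrist']['img'],235,130,350,250,"pics/w8c.png",5)
E
```

View pics/w8c.png

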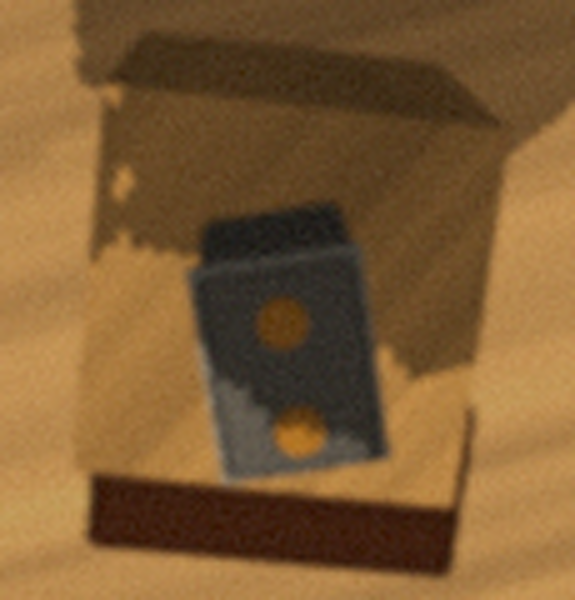

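```bash
python3 - <<'E'
from h import *
np.set_printoptions(precision=4,suppress=True)
D=pickle.load(open("d8.pkl","rb"));s=D['state'];w=D['wrist']
f=lambda a:np.array(a)/5+[235,130]
p=wplane(w,s,f([(193,270),(357,247),(385,458),(225,482)]),.165);print(p,p.mean(0))
e=p[3]+p[2]-p[0]-p[1];e2=p[1]+p[2]-p[0]-p[3];print("yaw",np.arctan2(e[1],e[0]),np.arctan2(-e2[0],e2[1]),np.linalg.norm(e)/2,np.linalg.norm(e2)/2)
print("tool yaw",np.arctan2(-.2729,.962)); print((p.mean(0)-s['tcp_pos'])/.025)
E
```

```text
[[0.499  0.3056 0.165 ]
 [0.5023 0.331  0.165 ]
 [0.5371 0.3266 0.165 ]
 [0.534  0.3008 0.165 ]] [0.5181 0.316  0.165 ]
yaw -0.13189997777415238 -0.12489379895411917 0.03521427739925822 0.02582265261533228
tool yaw -0.27641774139382724
[-0.0511  0.3448 -4.0893]
```

>>> apply_moves --dr '[[0,0,0.1],[0,0,0.147],[0,0,0.147],[0,0,0.147],[0,0,0.147]]' --linear '[[-0.05,0.2,-0.5],[-0.05,0.35,-1.2],[-0.05,0.35,-2.2],[-0.05,0.35,-2.2],[-0.05,0.35,-2.2]]' --jaw '[0,0,0,0,0]'

```text
t: 12.7
tcp_pos: [0.5184, 0.3166, 0.2133]
tcp_rot: [0.046, 0.705, -0.046, 0.706]
contact_force: [0.8, -0.5, 0.5]
finger_gap: 0.0852
```

```bash
python3 snap.py 9 wrist; python3 - <<'E'
from h import *
D=pickle.load(open("d9.pkl","rb"))
crop(D['wrist']['img'],230,150,350,290,"pics/w9c.png",4)
E
```

```text
12.7 [0.5184 0.3166 0.2133] [[0.0008, 0.1291, 0.9916], [0.0004, 0.9916, -0.1291], [-1.0, 0.0005, 0.0008]] [ 0.84 -0.54  0.48] 0.08519576853364133 [ 0.414  0.411  0.128  1.287 -0.     0.544]
```

View pics/w9c.png

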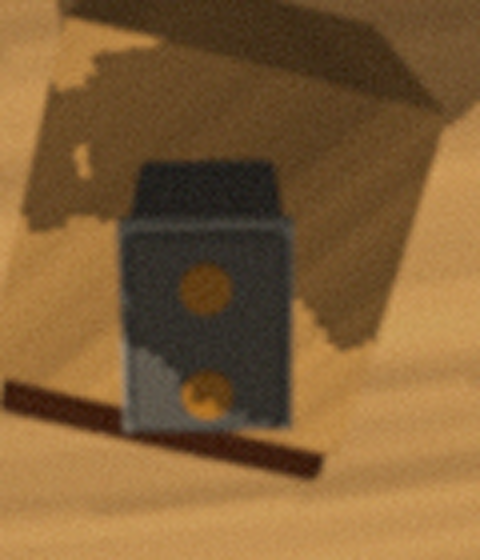

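```bash
python3 - <<'E'
from h import *
np.set_printoptions(precision=4,suppress=True)
D=pickle.load(open("d9.pkl","rb"));s=D['state'];w=D['wrist']
f=lambda a:np.array(a)/4+[230,150]
p=wplane(w,s,f([(121,218),(293,220),(292,430),(125,432)]),.165);print(p,p.mean(0))
e=p[3]+p[2]-p[0]-p[1];e2=p[1]+p[2]-p[0]-p[3];print("yaw",np.arctan2(e[1],e[0]),np.arctan2(-e2[0],e2[1]),np.linalg.norm(e)/2,np.linalg.norm(e2)/2)
print("tool yaw",np.arctan2(-.1291,.9916)); print((p.mean(0)-s['tcp_pos'])/.025)
b=wplane(w,s,f([(140,160),(275,160)]),.165);print(b)
E
```

```text
[[0.4977 0.3052 0.165 ]
 [0.5014 0.3314 0.165 ]
 [0.5371 0.3274 0.165 ]
 [0.534  0.3002 0.165 ]] [0.5175 0.3161 0.165 ]
yaw -0.12365916797006082 -0.12845389460023837 0.03628274689106242 0.02688650872994829
tool yaw -0.12946540789041305
[-0.0343 -0.0202 -1.9335]
[[0.4889 0.3094 0.165 ]
 [0.4916 0.3297 0.165 ]]
```

>>> apply_moves --dr '[[0,0,0],[0,0,0],[0,0,0],[0,0,0],[0,0,0],[0,0,0],[0,0,0]]' --linear '[[-0.03,-0.02,-1],[-0.03,-0.02,-2],[-0.03,-0.02,-3],[-0.03,-0.02,-3.5],[-0.03,-0.02,-3.6],[-0.03,-0.02,-3.6],[-0.03,-0.02,-3.6]]' --jaw '[0,0,0,40,100,140,150]'

```text
t: 13.62
tcp_pos: [0.5177, 0.3166, 0.1231]
tcp_rot: [0.046, 0.705, -0.045, 0.706]
contact_force: [-0.0, 0.4, 0.1]
finger_gap: 0.035
```

```bash
python3 snap.py 10 wrist
```

```text
13.625 [0.5177 0.3166 0.1231] [[0.0011, 0.1284, 0.9917], [0.0005, 0.9917, -0.1284], [-1.0, 0.0006, 0.0011]] [-0.03  0.39  0.05] 0.03503177227349815 [ 0.415  0.45  -0.057  1.062 -0.     0.543]
```

View pics/wrist10.png

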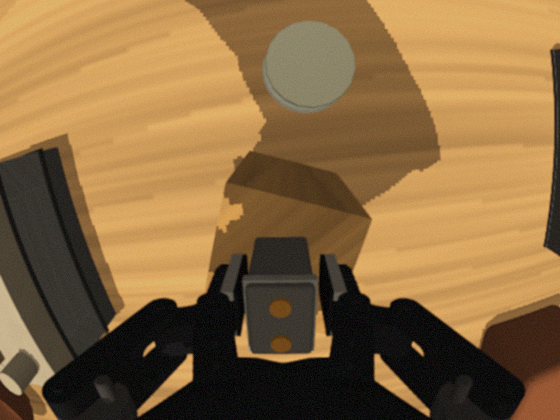

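The head, with its top at (281,315), is centred between the pads. Closing.

>>> apply_moves --dr '[[0,0,0],[0,0,0],[0,0,0],[0,0,0],[0,0,0]]' --linear '[[0,0,0],[0,0,0],[0,0,0],[0,0,0],[0,0,0]]' --jaw '[170,190,200,200,200]' --squeeze 45

```text
t: 14.3
tcp_pos: [0.5174, 0.3165, 0.1227]
tcp_rot: [0.046, 0.705, -0.045, 0.706]
contact_force: [-0.6, -0.5, 6.1]
finger_gap: 0.0255
```

>>> apply_moves --dr '[[0,0,0],[0,0,0],[0,0,0],[0,0,0],[0,0,0],[0,0,0],[0,0,0],[0,0,0]]' --linear '[[0,0,0.3],[0,0,1],[0,0,2],[0,0,3],[0,0,4],[0,0,5.2],[0,0,6.4],[0,0,7.4]]' --jaw '[200,200,200,200,200,200,200,200]'

```text
t: 15.3
tcp_pos: [0.5171, 0.3164, 0.3088]
tcp_rot: [0.046, 0.706, -0.045, 0.706]
contact_force: [0.9, 0.4, -0.9]
finger_gap: 0.0255
```

>>> apply_moves --dr '[[0,0,0],[0,0,0]]' --linear '[[0,0,0],[0,0,0]]' --jaw '[200,200]'

```text
t: 15.55
tcp_pos: [0.5171, 0.3163, 0.3064]
tcp_rot: [0.045, 0.706, -0.046, 0.705]
contact_force: [0.4, -0.9, -1.4]
finger_gap: 0.0256
```

```bash
python3 snap.py 11 wrist scene side; python3 - <<'E'
from h import *
D=pickle.load(open("d11.pkl","rb"))
s=D['state']; print(proj(D['scene'],s['tcp_pos']),proj(D['side'],s['tcp_pos']))
def c(n):
    u,v=proj(D[n],s['tcp_pos']-[0,0,.05])[0].astype(int)
    crop(D[n]['img'],u-50,v-50,u+50,v+50,f"pics/{n}11c.png",5); print(n,u-50,v-50)
c('scene');c('side')
E
```

```text
15.55 [0.5171 0.3163 0.3064] [[-0.0009, 0.1285, 0.9917], [-0.0004, 0.9917, -0.1285], [-1.0, -0.0005, -0.0009]] [ 0.41 -0.92 -1.38] 0.02559534700682625 [0.415 0.406 0.371 1.536 0.    0.543]
[[477.95859211 172.9692312 ]] [[277.92909035  90.5928377 ]]
scene 420 143
side 227 55
```

View pics/scene11c.png

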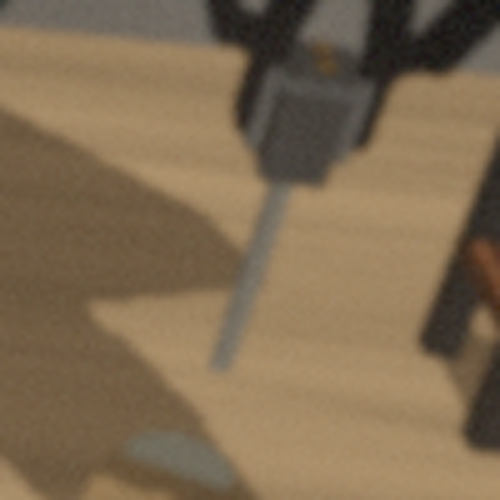

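View pics/side11c.png

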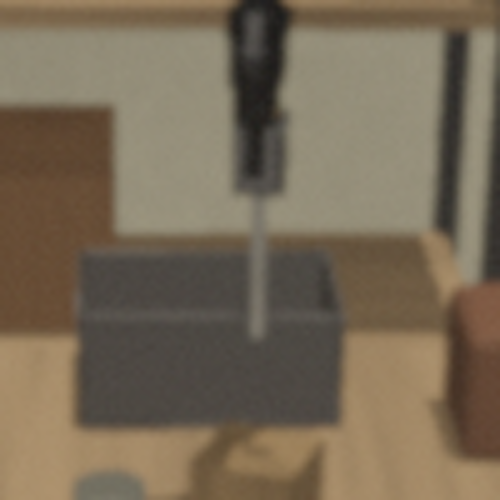

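View pics/wrist11.png

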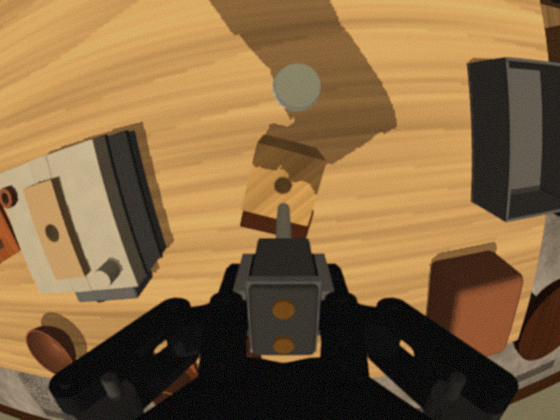

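```bash
python3 - <<'E'
from h import *
np.set_printoptions(precision=4,suppress=True)
D=pickle.load(open("d11.pkl","rb"));s=D['state']
def tri(a,b):
    Ps=[]
    for n in('scene','side'):
        K,Rm,t=cam(D[n]);Ps.append(K@np.c_[Rm,t])
    X=cv2.triangulatePoints(Ps[0],Ps[1],np.array(a,float).reshape(2,1),np.array(b,float).reshape(2,1));X=(X[:3]/X[3]).ravel()
    print(X, (X-s['tcp_pos'])@R.from_quat(s['tcp_rot']).as_matrix(), proj(D['scene'],X)-a,proj(D['side'],X)-b);return X
tri((463.8,216.3),(278.4,122.7)); tri((475.6,180),(279,94))
Rt=R.from_quat(s['tcp_rot']).as_matrix()
for tx in (.008,.1077): print(wproj(D['wrist'],s,s['tcp_pos']+Rt@np.array([tx,0,0])),proj(D['scene'],s['tcp_pos']+Rt@np.array([tx,0,0])),proj(D['side'],s['tcp_pos']+Rt@np.array([tx,0,0])))
crop(D['wrist']['img'],240,170,330,290,"pics/w11c.png",5)
E
```

```text
[0.5199 0.316  0.1977] [0.1087 0.0001 0.0029] [[-0.364   0.7071]] [[-0.1789 -0.3887]]
[0.5213 0.3151 0.294 ] [ 0.0124 -0.0007  0.0044] [[ 0.3801 -0.8524]] [[0.1772 0.4559]]
[[282.996  262.6144]] [[476.8099 176.375 ]] [[277.8871  93.0141]]
[[282.8814 205.5206]] [[463.4691 215.9303]] [[277.3842 122.0027]]
```

View pics/w11c.png

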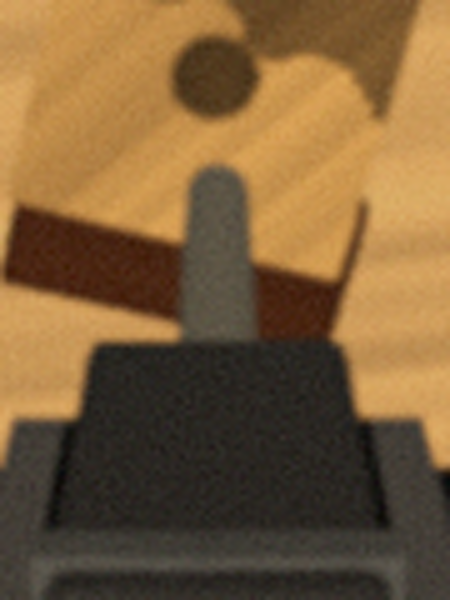

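The rod is straight and clear of the stand. It sits about 3 mm along the tool's z from the TCP, and the scene/side triangulation and the wrist view agree on that. I'll carry it over the hole and stop with the tip above the cover.

>>> apply_moves --dr '[[0,0,0],[0,0,0.05],[0,0,0.1],[0,0,0.15],[0,0,0.183],[0,0,0.183],[0,0,0.183],[0,0,0.183]]' --linear '[[0,-0.7,0],[0.1,-2,0],[0.2,-3.8,0],[0.3,-5.6,0],[0.4,-7.4,0],[0.5,-9.2,0],[0.57,-10.8,0],[0.57,-11.9,0]]' --jaw '[200,200,200,200,200,200,200,200]'

```text
t: 16.7
tcp_pos: [0.5309, 0.0165, 0.3071]
tcp_rot: [-0.019, 0.707, 0.019, 0.707]
contact_force: [-1.0, 0.7, -1.7]
finger_gap: 0.0256
```

>>> apply_moves --dr '[[0,0,0],[0,0,0],[0,0,0]]' --linear '[[0,0,0],[0,0,0],[0,0,0]]' --jaw '[200,200,200]'

```text
t: 17.08
tcp_pos: [0.5314, 0.0195, 0.3073]
tcp_rot: [-0.019, 0.707, 0.019, 0.707]
contact_force: [0.8, 0.3, -1.5]
finger_gap: 0.0257
```

>>> apply_moves --dr '[[0,0,0],[0,0,0],[0,0,0],[0,0,0],[0,0,0]]' --linear '[[0,-0.03,-0.6],[0,-0.03,-1.2],[0,-0.03,-1.7],[0,-0.03,-1.7],[0,-0.03,-1.7]]' --jaw '[200,200,200,200,200]'

```text
t: 17.7
tcp_pos: [0.5317, 0.0183, 0.2652]
tcp_rot: [-0.019, 0.707, 0.019, 0.707]
contact_force: [-1.3, -0.3, 0.3]
finger_gap: 0.0255
```

```bash
python3 snap.py 12 wrist scene side; python3 - <<'E'
from h import *
D=pickle.load(open("d12.pkl","rb"))
s=D['state']
def c(n):
    u,v=proj(D[n],[.534,.019,.15])[0].astype(int)
    crop(D[n]['img'],u-40,v-40,u+40,v+40,f"pics/{n}12c.png",7); print(n,u-40,v-40)
c('scene');c('side');crop(D['wrist']['img'],230,150,340,270,"pics/w12c.png",5)
E
```

```text
17.7 [0.5317 0.0183 0.2652] [[0.0005, -0.0544, 0.9985], [-0.0001, 0.9985, 0.0544], [-1.0, -0.0001, 0.0005]] [-1.29 -0.3   0.28] 0.025454818293432265 [-0.119  0.267  0.05   1.352 -0.    -0.173]
scene 286 180
side 248 136
```

View pics/scene12c.png

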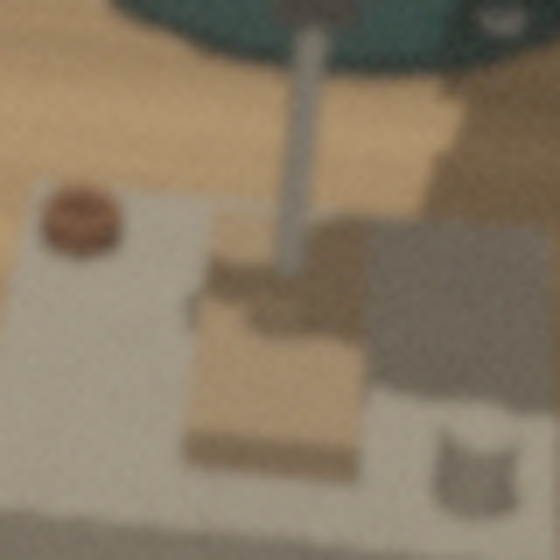

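View pics/side12c.png

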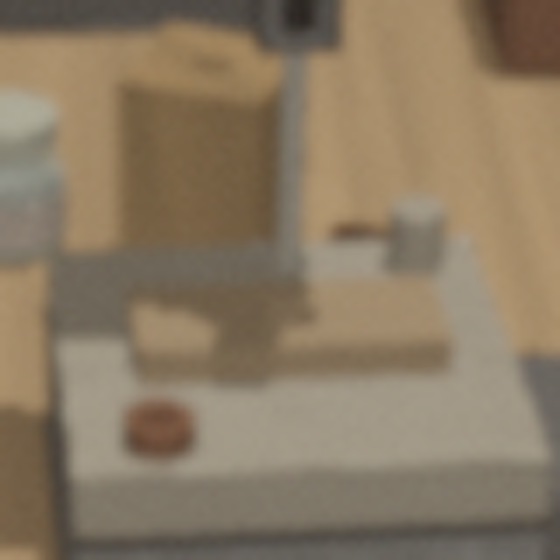

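View pics/w12c.png

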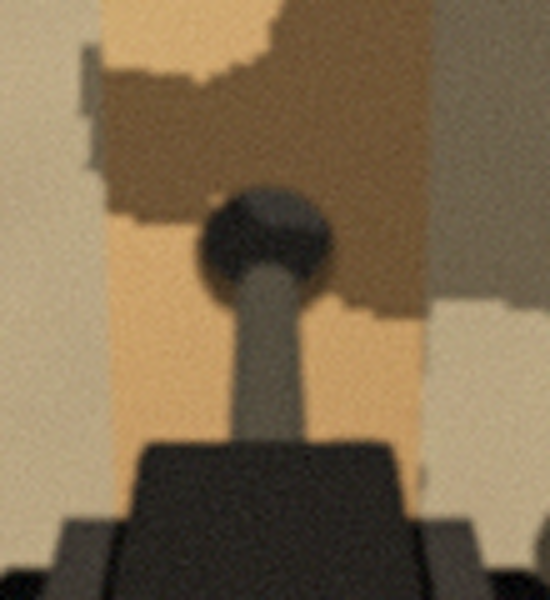

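```bash
cat > m.py <<'E'
from h import *
np.set_printoptions(precision=4,suppress=True)
D=pickle.load(open("d12.pkl","rb"));s=D['state'];w=D['wrist'];Rt=R.from_quat(s['tcp_rot']).as_matrix()
f=lambda a:np.array(a)/5+[230,150]
t=lambda p:(p-s['tcp_pos'])@Rt
h=wplane(w,s,f([(197,248),(333,248),(265,186),(265,310)]),.136);print("hole",h,h.mean(0),t(h.mean(0)))
tip=wplane(w,s,f([(268.5,262)]),s['tcp_pos'][2]-.1077);print("tip top rim tool",t(tip))
# rod sides near head
print("rod axis at head", t(wplane(w,s,f([(268,440)]),s['tcp_pos'][2]-.03)))
def tri(a,b):
    Ps=[]
    for n in('scene','side'):
        K,Rm,tt=cam(D[n]);Ps.append(K@np.c_[Rm,tt])
    X=cv2.triangulatePoints(Ps[0],Ps[1],np.array(a,float).reshape(2,1),np.array(b,float).reshape(2,1));X=(X[:3]/X[3]).ravel()
    print("tri",X,t(X),proj(D['side'],X)-b,proj(D['scene'],X)-a);return X
g=lambda a,o:np.array(a)/7+o
tri(g((290,272),(286,180)),g((287,270),(248,136)))
tri(g((311,40),(286,180)),g((293,55),(248,136)))
E
python3 m.py
```

```text
hole [[0.5337 0.0067 0.136 ]
 [0.5324 0.0303 0.136 ]
 [0.522  0.0179 0.136 ]
 [0.5445 0.0191 0.136 ]] [0.5332 0.0185 0.136 ] [0.1292 0.0001 0.0014]
tip top rim tool [[ 0.1077  0.0007 -0.0026]]
rod axis at head [[ 0.03    0.0004 -0.0046]]
tri [0.5349 0.0202 0.1556] [0.1097 0.0018 0.0032] [[-0.0936 -0.1474]] [[-0.1436  0.2184]]
tri [0.5358 0.0205 0.2491] [0.0161 0.002  0.0042] [[0.3826 0.6882]] [[ 0.6032 -1.0368]]
```

The wrist view shows the hole at crop (265,248) and the tip at (268,262), which puts the tip about 1 mm off centre against 7 mm of clearance. I'll nudge it and lower part way.

>>> apply_moves --dr '[[0,0,0],[0,0,0],[0,0,0],[0,0,0],[0,0,0],[0,0,0],[0,0,0]]' --linear '[[-0.04,-0.03,0],[-0.04,-0.03,-0.3],[-0.04,-0.03,-0.6],[-0.04,-0.03,-0.9],[-0.04,-0.03,-1.2],[-0.04,-0.03,-1.5],[-0.04,-0.03,-1.5]]' --jaw '[200,200,200,200,200,200,200]'

```text
t: 18.73
tcp_pos: [0.5303, 0.0175, 0.2267]
tcp_rot: [-0.019, 0.707, 0.019, 0.707]
contact_force: [0.0, -0.5, -0.6]
finger_gap: 0.026
```

```bash
python3 snap.py 13 wrist scene side; python3 - <<'E'
from h import *
D=pickle.load(open("d13.pkl","rb"))
def c(n):
    u,v=proj(D[n],[.534,.019,.15])[0].astype(int)
    crop(D[n]['img'],u-40,v-40,u+40,v+40,f"pics/{n}13c.png",7); print(n,u-40,v-40)
c('scene');c('side');crop(D['wrist']['img'],230,150,340,270,"pics/w13c.png",5)
E
```

```text
18.725 [0.5303 0.0175 0.2267] [[-0.0009, -0.0542, 0.9985], [0.0001, 0.9985, 0.0542], [-1.0, 0.0002, -0.0009]] [ 0.   -0.52 -0.63] 0.025960060580458168 [-0.121  0.275 -0.044  1.253  0.    -0.175]
scene 286 180
side 248 136
```

View pics/scene13c.png

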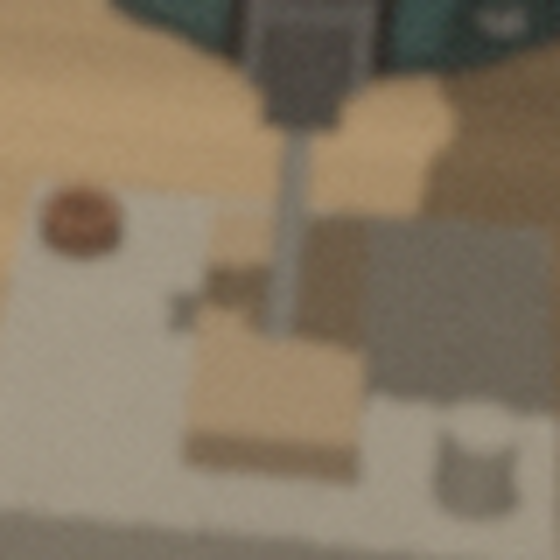

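View pics/side13c.png

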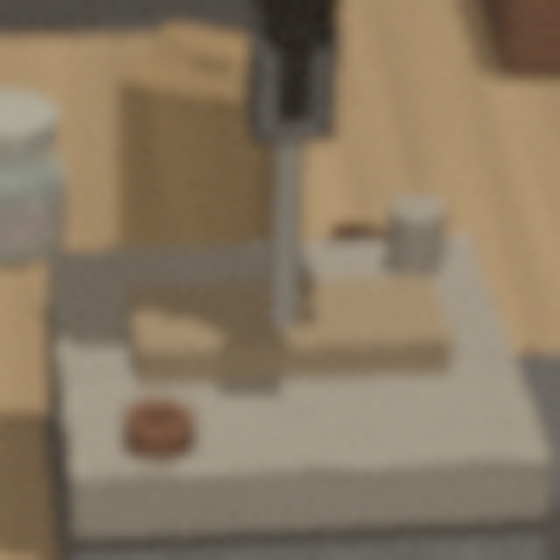

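View pics/w13c.png

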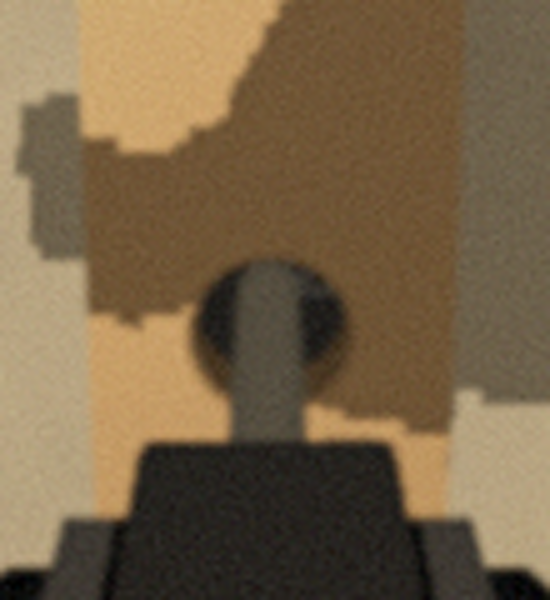

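```bash
python3 - <<'E'
from h import *
np.set_printoptions(precision=4,suppress=True)
D=pickle.load(open("d13.pkl","rb"));s=D['state'];w=D['wrist'];Rt=R.from_quat(s['tcp_rot']).as_matrix()
f=lambda a:np.array(a)/5+[230,150]
t=lambda p:(p-s['tcp_pos'])@Rt
h=wplane(w,s,f([(193,330),(348,330),(270,257),(270,406)]),.136);print("hole",h,h.mean(0),t(h.mean(0)))
g=lambda P:(wproj(w,s,np.array([s['tcp_pos']+Rt@np.array(P)]))-[230,150])*5
xp=s['tcp_pos'][2]-.136
for tz in (-.0025,.0025,.0075): print(tz,"at plane",g([xp,.0008,tz]),"tip",g([.1077,.0008,tz]))
for n,o in(('scene',(286,180)),('side',(248,136))):
  q=lambda P:(proj(D[n],P)-o)*7
  print(n,"hole",q([h.mean(0),[.5338,.0187,.136]]),"rod at plane",q(s['tcp_pos']+Rt@np.array([xp,.0008,.0027])),"tip",q(s['tcp_pos']+Rt@np.array([.1077,.0008,.0027])))
rows=f([(233,390),(303,390)]);print("rod dir centre",t(wplane(w,s,f([(268,390)]),.17)))
E
```

```text
hole [[0.5338 0.0068 0.136 ]
 [0.5326 0.0304 0.136 ]
 [0.5217 0.0179 0.136 ]
 [0.5456 0.0192 0.136 ]] [0.5334 0.0186 0.136 ] [0.0907 0.0009 0.0033]
-0.0025 at plane [[269.5419 295.1082]] tip [[269.173  262.6027]]
0.0025 at plane [[269.4923 326.463 ]] tip [[269.1296 292.2178]]
0.0075 at plane [[269.4423 357.4066]] tip [[269.0858 321.4905]]
scene hole [[279.4815 317.7492]
 [279.7613 318.4596]] rod at plane [[279.2182 316.7147]] tip [[275.0287 356.876 ]]
side hole [[281.7671 312.5764]
 [282.6696 312.4075]] rod at plane [[280.4086 312.7725]] tip [[279.2023 348.3691]]
rod dir centre [[ 0.0567  0.0005 -0.0004]]
```

The rod is inside the rim, within about 1 mm of the hole's centre in the wrist view. Lowering to depth.

>>> apply_moves --dr '[[0,0,0],[0,0,0],[0,0,0],[0,0,0],[0,0,0],[0,0,0],[0,0,0],[0,0,0]]' --linear '[[0.03,0.01,-0.3],[0.03,0.01,-0.6],[0.03,0.01,-0.9],[0.03,0.01,-1.2],[0.03,0.01,-1.45],[0.03,0.01,-1.55],[0.03,0.01,-1.55],[0.03,0.01,-1.55]]' --jaw '[200,200,200,200,200,200,200,200]'

```text
t: 19.88
tcp_pos: [0.5315, 0.0176, 0.1888]
tcp_rot: [-0.019, 0.707, 0.019, 0.707]
contact_force: [-0.3, -0.1, -1.6]
finger_gap: 0.0257
```

>>> apply_moves --dr '[[0,0,0],[0,0,0]]' --linear '[[0,0,0],[0,0,0]]' --jaw '[200,200]'

```text
t: 20.12
tcp_pos: [0.5313, 0.0177, 0.1886]
tcp_rot: [-0.019, 0.707, 0.019, 0.707]
contact_force: [-0.2, -0.5, -0.3]
finger_gap: 0.0253
```

```bash
python3 snap.py 14 wrist scene side; python3 - <<'E'
from h import *
D=pickle.load(open("d14.pkl","rb"))
def c(n):
    u,v=proj(D[n],[.534,.019,.16])[0].astype(int)
    crop(D[n]['img'],u-50,v-50,u+50,v+50,f"pics/{n}14c.png",6); print(n,u-50,v-50)
c('scene');c('side');crop(D['wrist']['img'],200,150,370,300,"pics/w14c.png",4)
E
```

```text
20.125 [0.5313 0.0177 0.1886] [[0.0002, -0.0542, 0.9985], [-0.0, 0.9985, 0.0542], [-1.0, -0.0, 0.0002]] [-0.21 -0.53 -0.29] 0.025346673233125273 [-0.12   0.291 -0.126  1.154 -0.    -0.174]
scene 276 167
side 238 123
```

View pics/scene14c.png

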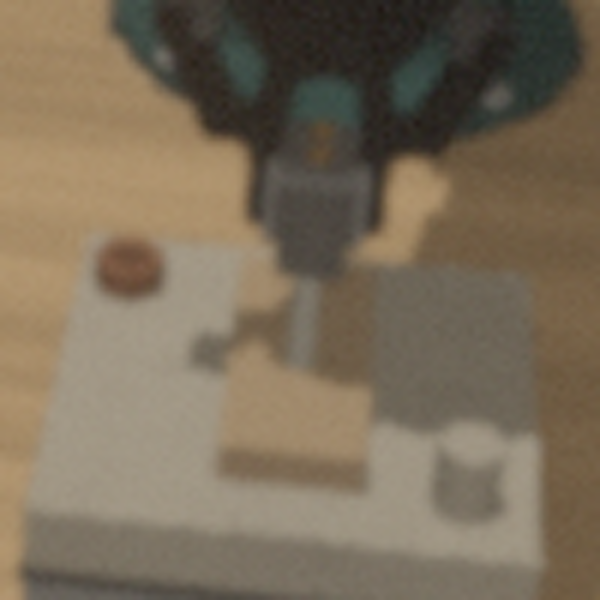

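View pics/side14c.png

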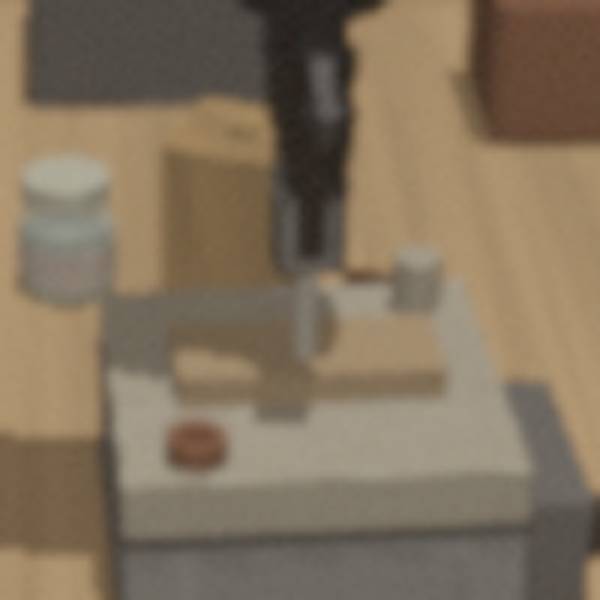

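View pics/w14c.png

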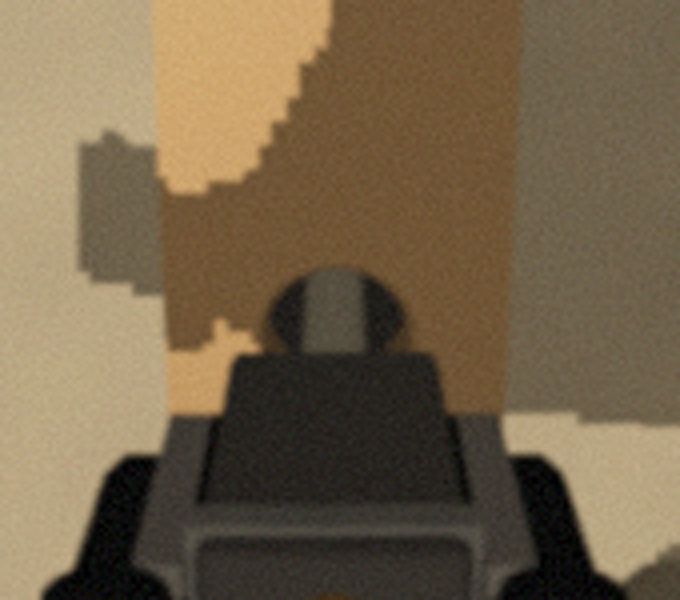

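```bash
python3 - <<'E'
from h import *
np.set_printoptions(precision=4,suppress=True)
D=pickle.load(open("d14.pkl","rb"));s=D['state'];w=D['wrist'];Rt=R.from_quat(s['tcp_rot']).as_matrix()
f=lambda a:np.array(a)/4+[200,150]
h=wplane(w,s,f([(262,325),(411,325),(336,266)]),.136);print(h,(h-s['tcp_pos'])@Rt)
rr=wplane(w,s,f([(334,330)]),.15);print("rod y tool",(rr-s['tcp_pos'])@Rt)
g=lambda a:plane(D['side'],np.array(a)/6.+[238,123],.136)
print(g([(172,325),(432,318),(445,372),(176,378),(306,347)]))
print(s['joint_velocities'])
from workcell import r
print(r.state()['t'],r.state()['tcp_pos'],r.state()['finger_gap'])
E
```

```text
[[0.5323 0.0065 0.136 ]
 [0.531  0.0305 0.136 ]
 [0.5215 0.0179 0.136 ]] [[ 0.0526 -0.0112  0.0003]
 [ 0.0526  0.0129  0.0003]
 [ 0.0526  0.0007 -0.0098]]
rod y tool [[ 0.0386  0.0004 -0.0045]]
[[ 0.4713  0.0414  0.136 ]
 [ 0.6003  0.0454  0.136 ]
 [ 0.6002 -0.0089  0.136 ]
 [ 0.4714 -0.0113  0.136 ]
 [ 0.5355  0.0174  0.136 ]]
[-0.0009  0.0023 -0.0003 -0.001   0.0023 -0.0008]
20.275 [0.5313 0.0177 0.1886] 0.025737000451710807
```

Everything agrees to about 1 mm and the arm is still. Handing in.

```bash
python3 - <<'E'
from workcell import r
print(r.close_job()); s=r.state(); print(s['t'],s['tcp_pos'])
E
```

```text
the job is handed in; nothing more can be done
None
the job is handed in; nothing more can be done
```

I set the top cover down gently over the kiln slot, then lifted the probe out of its stand and lowered its rod through the cover's hole. The job was handed in at about 20 s, with the gripper still holding the probe.

**Last checks**
- **Cover:** it landed with about 5 N of contact, about 1 mm from the measured slot centre. Its yaw was 0.058 rad against the slot's 0.054.
- **Probe:** the rod was within about 1 mm of the hole's centre. The tip was at z ≈ 0.081 m, about 39 mm below the cover's underside. The arm was still, the tool was vertical, and force readings while lowering the rod stayed within noise.
- **Other things:** I saw none of the covers, post, ring, cup, jar or rib disturbed in the pictures. The stack and cup are outside the final close-ups.

**Checks that disagreed:** my wrist measurement of the probe head was about 3 mm off along x from where the rod turned out to be. I corrected for that using the rod itself, seen in all three cameras. After that, the wrist and side or scene cameras still differed by up to 2 mm in absolute position, about their calibration error. The hole leaves 7 mm of clearance around the rod.

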